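# Free a jammed bench centrifuge

### The arm

A 6-joint arm with a two-finger parallel gripper is mounted at the origin on a cart in front of the work surface, level with it; the furniture and walls round the work are solid. World frame = base frame: x ahead of the robot, y to its left, z up, the work surface at z = 0. Lengths are in m, angles in rad, forces in N, time in s.
With the tool pointing down it reaches from about 0.375 to 0.9 m from the base axis. Payload 3.1 kg.
Tool frame: the origin (TCP) lies at the very end of the fingers, on their centre line; the grasp point (between the pads) lies 19 mm behind it; z points along the fingers, y is the direction in which the jaws open and shut (so a half turn about z gives the same grasp; the last joint's range is limited). The gripper opens to 85 mm and grips with 20 to 120 N. Pads are 22 mm wide; open, the fingers measure 114 mm over their backs; the gripper's body (76 mm by 85 mm) begins 54 mm behind the grasp point. The pads swing forward as they close: fully open they stand 13 mm farther back than shut.
Start: joints at [-1.363, 0.527, 1.433, -0, 1.181, -0.178], TCP at [0.236, -0.579, 0.231] pointing down, gripper open.
Joint ranges: [-3.08, 3.08], [-0.75, 2.2], [0.22, 2.44], [-1.43, 4.57], [0, 2.65], [-2.85, 2.85]. Speed limits (rad/s): [2.79, 2.79, 3.14, 3.14, 3.14, 3.14].

### API

Orientations are given as a unit quaternion [x, y, z, w].
In Python, from station import manip gives the robot as it stands. The module is installed in compiled form; this text tells all that it offers.
- The arm moves only by the tool send_rows, never from a script. Its argument "commands" is a list of rows, each an object with "delta_pos": the shift along the world's x, y, z in cm, a list of three; "yaw": the turn about the world's z in rad. A call has 1 to 10 rows; each row shifts and turns the pose as measured when the row begins; what a row does not reach is not made up. A row lasts 1/8 s, in which the tool goes at most 62.5 mm and 10.7 degrees, less where a joint would pass 70% of its speed; a pose out of reach is approached as far as the arm can. A call is refused whole if a number of a shift passes 6.25 or a number of a turn 0.188, either way. A call with a gripper value outside its range is refused whole. "grip" is the closure, from -1 (fully open) to 1 (shut), set as the call begins (left out, the last holds). The fingers move at their own pace and stop on an object; "force" is the grip in N (left out, the last holds). Time passes only in rows, so rows that do not move let the fingers close. It gives the time, the measured TCP pose, the force and the opening at its end, in the units of the state.
- manip.sense(): the state, without advancing time (a new reading comes with each control period).
- manip.snapshot(name): name is "scene" or "top" or "wrist"; returns the picture (384x512x3 uint8, blue, green, red); there is no depth.
- manip.get_calibration(name): a dict with "fx", "fy", "cx", "cy" (pixels), "dist_coeffs" ([k1, k2, p1, p2, k3] as OpenCV has them; the pictures are not rectified), "world_to_cam" (4x4, takes a point from world to camera coordinates); the wrist camera has in their place "mount" (4x4, takes a point from camera to tool coordinates, whose origin is the TCP and whose axes are the flange's). Camera axes: x right, y down, z forward; pixel columns grow to the right and rows downward; lengths in m; the calibration is good to about 2 mm. A picture is of the moment at which its call begins: read the wrist's pose just before it. get_calibration takes no time and is no camera call.
- manip.sign_off(): hands the job in, once; it reports no verdict.
The state is a dict: "t": time; "q": joint angles; "qd": joint speeds; "tau": joint torques, N m; "tcp_pos": TCP position; "tool_rot": TCP orientation; "force": force on the tool from outside, world axes, zero at the start; "ft_torque": the same for the moment, N m; "finger_gap": opening from 0.0 (shut) to 1.0 (fully open).
Only numpy, scipy, OpenCV 4.12 (cv2) and the standard library are available. Lean on these libraries where they do the work, as an engineer would, in place of code of your own. Each camera call takes 0.05 s, during which the arm holds its last target. There are 200 camera calls.

### The job

A stoppered sample tube has slipped out of its place in the bench centrifuge and stands wedged beside the rotor, so the machine cannot run. Move the brown bottle off its lid and stand it upright on the drip plate with the two bottles that are already there, open the lid as far as it goes, lift the stray tube out and put it foot down into the empty beaker. Then turn the rotor by hand, a good quarter turn, to see that it runs free, and close the lid fully, leaving all the other things where they stand.

Things in the scene. Friction and masses are not known exactly. Their poses are not given: they have to be found in the camera images.
- centrifuge: Bench centrifuge, a white box 210 x 210 mm and 92 mm high (without its lid) that does not move. Origin: centre of its underside; x points from its front panel (towards the robot) to its rear, z up. A round bowl of 80 mm radius opens in its top, axis on the box's centre line; the bowl's floor lies 32 mm above the origin, its rim at 92 mm. A shallow box-shaped lid covers it, its flat top face 131 mm above the origin when closed.
- lid (a joint): Angle of the centrifuge's lid: 0 closed, grows as it opens upwards, stop at 1.35 rad, so the open lid still leans over the rear of the bowl and a gripper pointing straight down at the tube would run into it. Stiff hinge: it stays where it is left; about 3 N at the handle moves it. The lid is a hollow cover 190 mm deep, 198 mm wide and 38 mm high with 6 mm walls, open below, with a clear window in its flat top.
- lid_hinge (a point): Point on the lid's hinge axis, mid-width at the centrifuge's rear edge (90 mm behind its centre, 93 mm up); the axis is the y axis of the centrifuge.
- lid_handle (a point): Middle of the lid's handle: a level round steel bar 11 mm thick and 92 mm long, parallel to the hinge, carried 31 mm (bar centre to lid) in front of the lid's front face by an arm at each end; when the lid is closed 221 mm in front of the hinge axis and 30 mm above it. 25 mm free between the bar and the lid.
- rotor (a joint): Angle of the rotor about its upright axis, in rad, counter-clockwise seen from above; 0 at the start. It turns either way without end and with little friction (0.03 N m), and stays where it is left.
- rotor_axis (a point): On the rotor's upright axis, top of its black nut (22 mm across), 93 mm above the centrifuge's origin. Six round sleeves, 25 mm thick, 40 mm long, evenly spaced, lean 38 degrees inwards: tops 34 mm from the axis and 80 mm above the centrifuge's origin, lower ends 59 mm from the axis and 48 mm up. At rotor angle 0 they stand at 30, 90, 150... degrees from the centrifuge's x axis, gaps at 0, 60, 120...
- rotor_edge (a point): Point on the rotor, 60 mm from its axis and 62 mm above the centrifuge's origin, midway between two sleeves, on the rotor's x axis.
- tube_mid (a point): Half-way up the stray stoppered sample tube, 100 mm long, 13 mm thick; its stopper (the top 16 mm) 16 mm thick. z of this frame points from foot to stopper. It starts in the bowl's rear side between two sleeves, foot outwards, its top leaning 40 degrees towards the centrifuge's front; the sleeves' tops come up to 65 mm from its foot, so only the upper 35 mm, best the stopper, is free for the fingers.
- tube_foot (a point): Foot of the stray tube (centre of its rounded lower end), 50 mm below tube_mid along its axis.
- amber_bottle_mid (a point): Half-way up the brown bottle with a black cap, 48 mm in diameter, 78 mm high (body up to 65 mm, cap 32 mm thick above it); at the start upright somewhere on the lid.
- white_bottle_mid (a point): Half-way up the smaller of the two white bottles that already stand on the drip plate, 54 mm in diameter, 92 mm high.
- drip_plate: White drip plate, 220 (x) x 130 (y) x 14 mm, fixed on the bench. Origin: centre of its underside. Its flat floor, 3 mm above the bench, runs 106 mm either way along x and 61 mm along y; low lips (9 to 14 mm) round three edges. Behind it stands a computer screen, its nearest upright edge at about x = 0.62, y = 0.0 m, up to 0.49 m high: the arm must pass in front of it.
- wide_bottle_mid (a point): Half-way up the larger of the two white bottles that already stand on the drip plate, 60 mm in diameter, 105 mm high.
- beaker: Empty clear beaker on the bench, 72 mm across the mouth, 85 mm high, 3 mm wall. Origin: centre of its underside, z up.
- label_roll: Roll of labels, 74 mm across, 30 mm high: leave it alone.
- calculator: Calculator, 110 x 75 x 23 mm: leave it alone.
- timer: Small bench timer, 44 x 64 x 33 mm: leave it alone.
- marker_red: Pen lying on the bench to the right of the centrifuge, 141 mm long: leave it alone.
There are look-alikes about, which are no part of the job. Leave any pink look-alike of the part that bears amber_bottle_mid alone.

How it is judged:
On the way, in this order (a step that is already met when the one before it is completed fails the run):
1. the bottle from the lid stands upright on the drip plate, let go, the lid still closed (x of amber_bottle_mid in the frame of drip_plate between -0.1 and 0.1 m and y of amber_bottle_mid in the frame of drip_plate between -0.055 and 0.055 m and height (world z) of amber_bottle_mid below 0.048 m and angle between amber_bottle_mid's own z axis and vertical below 0.12 rad and contact force between the fingers and amber_bottle below 0.1 N and value of joint lid below 0.15 rad), for 0.2 s.
2. the lid is open as far as it goes (more than 1.25 rad) (value of joint lid above 1.25 rad), for 0.2 s.
3. the stray tube is in the beaker, foot down, let go (horizontal distance between tube_foot and beaker below 0.036 m and z of tube_foot in the frame of beaker below 0.03 m and angle between beaker's own z axis and vertical below 0.15 rad and contact force between the fingers and tube below 0.1 N), for 0.2 s.
4. the rotor has been turned about a quarter turn (more than 65 degrees) from where it was (distance of rotor_edge from where it was at the start of the episode above 0.065 m), for 0.1 s.
At the end, for the whole second after the job is handed in: The lid is closed (under 0.05 rad); the tube stands in the upright beaker with its foot within 36 mm of the axis and 30 mm of the beaker's underside; the brown bottle stands upright (within 7 degrees) on the floor of the drip plate; all are let go and at rest (all of step 3 and x of amber_bottle_mid in the frame of drip_plate between -0.1 and 0.1 m and y of amber_bottle_mid in the frame of drip_plate between -0.055 and 0.055 m and height (world z) of amber_bottle_mid below 0.048 m and angle between amber_bottle_mid's own z axis and vertical below 0.12 rad and contact force between the fingers and amber_bottle below 0.1 N and value of joint lid below 0.05 rad and linear speed of tube below 0.05 m/s and linear speed of amber_bottle below 0.03 m/s); the robot touches nothing.
It fails at once if a bottle or the beaker is tipped over (angle between any of amber_bottle_mid, white_bottle_mid, wide_bottle_mid, beaker's own z axis and vertical above 0.7 rad).
It fails at once if a bottle that stood on the drip plate is displaced by more than 40 mm (distance of any of wide_bottle_mid, white_bottle_mid from where it was at the start of the episode above 0.04 m).
It fails at once if the beaker is displaced by more than 50 mm (distance of beaker from where it was at the start of the episode above 0.05 m).
It fails at once if a bystander is displaced by more than 30 mm (distance of any of label_roll, calculator, timer, marker_red from where it was at the start of the episode above 0.03 m).
It also fails if it takes over 72 s, if anything falls off the work surface, if the arm or the gripper's body presses on something with over 40 N, if the wrist force passes 120 N, or if a joint passes its speed limit or range.

## Working session

There is one attempt and no reset: what is moved stays moved. The work goes in short steps, Python scripts to look and compute and a tool call to move; the robot and the scene stay as the last step left them, time stands still between calls to the robot, and variables do not carry over. Pictures are saved under pics/ and viewed, about 8 in all and at most 12, crops included, and the job is handed in when it is done.

Besides the shell and the picture viewer there is one more tool, called after "Request:" by a JSON object that holds its "name" and its "arguments". send_rows: Moves the arm, as the interface text tells. Its arguments: {"type":"object","properties":{"commands":{"type":"array","items":{"type":"object","properties":{"delta_pos":{"type":"array","items":{"type":"number"}},"yaw":{"type":"number"}}}},"grip":{"type":"number"},"force":{"type":"number"}},"required":["commands"]}

```bash
mkdir -p pics
cat > h.py <<'E'
import numpy as np, cv2
from station import manip
from scipy.spatial.transform import Rotation as R
def cam(n, s=None):
    c=manip.get_calibration(n); K=np.array([[c['fx'],0,c['cx']],[0,c['fy'],c['cy']],[0,0,1.]]); d=np.array(c['dist_coeffs'],float)
    if n=='wrist':
        s=s or manip.sense(); T=np.eye(4); T[:3,:3]=R.from_quat(s['tool_rot']).as_matrix(); T[:3,3]=s['tcp_pos']
        M=np.linalg.inv(T@np.array(c['mount']))
    else: M=np.array(c['world_to_cam'])
    return K,d,M
def ray(c,uv):
    K,d,M=c; p=cv2.undistortPoints(np.array([[uv]],float),K,d)[0,0]; Rm=M[:3,:3]
    v=Rm.T@np.array([p[0],p[1],1]); return -Rm.T@M[:3,3], v/np.linalg.norm(v)
def atz(c,uv,z):
    o,v=ray(c,uv); return o+v*(z-o[2])/v[2]
def tri(*cu):
    A=np.zeros((3,3));b=np.zeros(3);L=[]
    for c,uv in cu:
        o,v=ray(c,uv);P=np.eye(3)-np.outer(v,v);A+=P;b+=P@o;L.append((o,P))
    x=np.linalg.solve(A,b); return x,[float(np.linalg.norm(P@(x-o))) for o,P in L]
def proj(c,X):
    K,d,M=c; return cv2.projectPoints(np.array(X,float).reshape(-1,3),cv2.Rodrigues(M[:3,:3])[0],M[:3,3],K,d)[0][:,0]
E
python3 - <<'E'
from h import *
print(manip.sense())
for n in('scene','top'):
    im=manip.snapshot(n);cv2.imwrite(f'pics/{n}0.png',im)
    cv2.imwrite(f'pics/{n}0b.png',cv2.resize(im,(800,600),interpolation=cv2.INTER_CUBIC))
    M=cam(n)[2];print(n,(-M[:3,:3].T@M[:3,3]).round(3),M[2,:3].round(2))
print(manip.get_calibration('wrist'))
E
```

```text
{'t': 0.0, 'q': array([-1.36250683e+00,  5.28466418e-01,  1.43391128e+00, -7.26003925e-06,
        1.18136095e+00, -1.78522622e-01]), 'qd': array([ 0.00050837, -0.000191  , -0.00065244,  0.00149672,  0.00103381,
       -0.0001148 ]), 'tau': array([-2.49438481e-04, -4.42352092e+01, -1.78024578e+01, -2.53369462e-04,
        8.48403055e-03, -2.03851255e-05]), 'tcp_pos': array([ 0.23563687, -0.57811182,  0.23033059]), 'tool_rot': array([ 9.81354445e-01,  1.92203801e-01, -1.93256390e-05, -1.07282706e-03]), 'force': array([0.88858812, 0.46635407, 0.40301496]), 'ft_torque': array([-0.01602948, -0.01008984,  0.03234395]), 'finger_gap': 0.9998530475282652}
scene [ 0.456 -0.697  1.603] [ 0.05  0.5  -0.86]
top [0.231 0.138 1.557] [ 0.2  -0.01 -0.98]
{'fx': 288.769146812607, 'fy': 288.769146812607, 'cx': 256.72071908636894, 'cy': 192.4037649338441, 'dist_coeffs': array([-0.0646596,  0.       ,  0.       ,  0.       ,  0.       ]), 'mount': array([[ 5.33666030e-04, -9.52998895e-01, -3.02973303e-01,
         7.73618653e-02],
       [ 9.99999379e-01,  2.12199163e-04,  1.09395821e-03,
         1.41209131e-05],
       [-9.78250281e-04, -3.02973699e-01,  9.52998416e-01,
        -1.42543558e-01],
       [ 0.00000000e+00,  0.00000000e+00,  0.00000000e+00,
         1.00000000e+00]])}
```

View pics/scene0b.png

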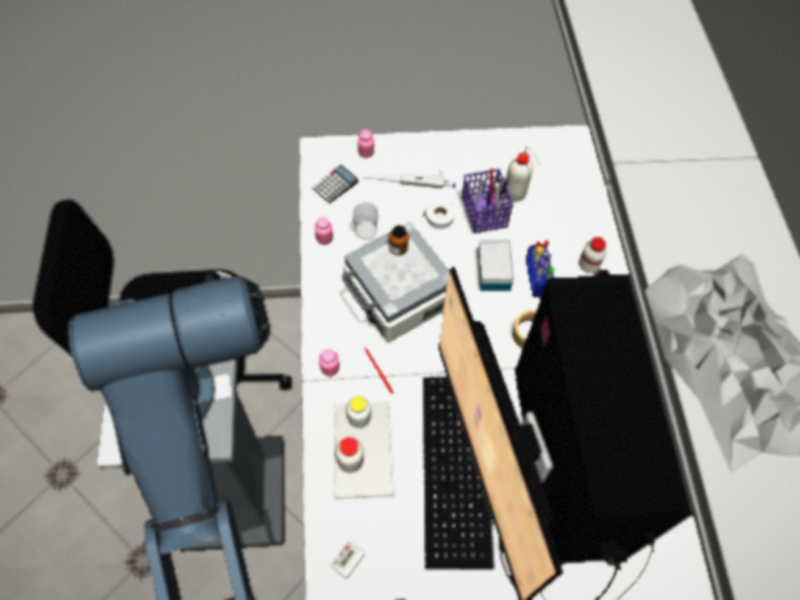

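View pics/top0b.png

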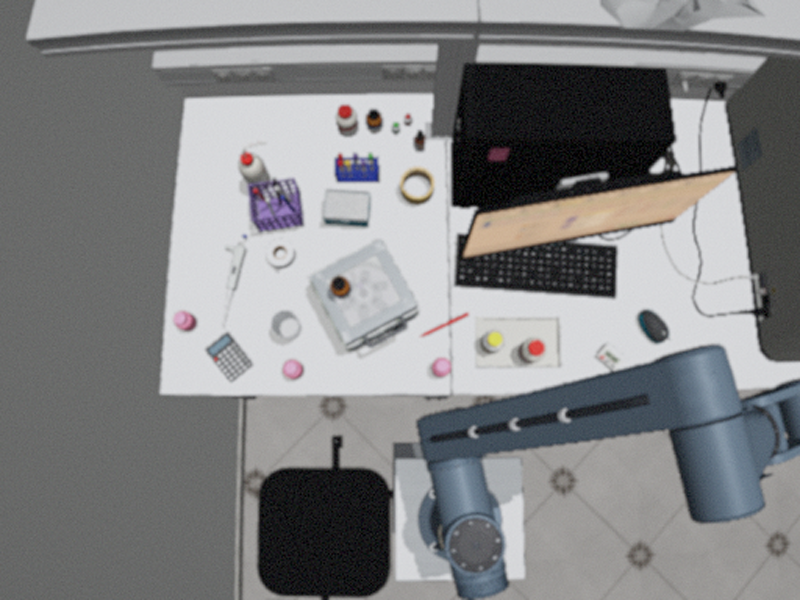

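The pictures show the centrifuge turned about 30°, with the amber bottle on the rear-left of its lid and the beaker to its left. The plate, with yellow- and red-capped bottles, is to the right, and pink decoys stand around. Next I'll enlarge the parts that matter.

Run:
```python
from h import *
out=np.zeros((600,800,3),np.uint8)
for i,(n,x,y) in enumerate([('scene',212,120),('top',168,150),('scene',200,225),('top',290,190)]):
    im=cv2.imread(f'pics/{n}0.png')[y:y+100,x:x+133]
    if i==0: im=cv2.imread(f'pics/{n}0.png')[y:y+100,x:x+133]
    im=cv2.resize(im,(400,300),interpolation=cv2.INTER_CUBIC)
    for k in range(0,133,20): cv2.putText(im,str(x+k),(k*3,8),0,.3,(0,0,255)); cv2.line(im,(k*3,10),(k*3,14),(0,0,255))
    for k in range(20,100,20): cv2.putText(im,str(y+k),(0,k*3+3),0,.3,(0,0,255));cv2.line(im,(20,k*3),(24,k*3),(0,0,255))
    out[(i//2)*300:(i//2)*300+300,(i%2)*400:(i%2)*400+400]=im
cv2.imwrite('pics/crop1.png',out)
```

```text
(no output)
```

View pics/crop1.png

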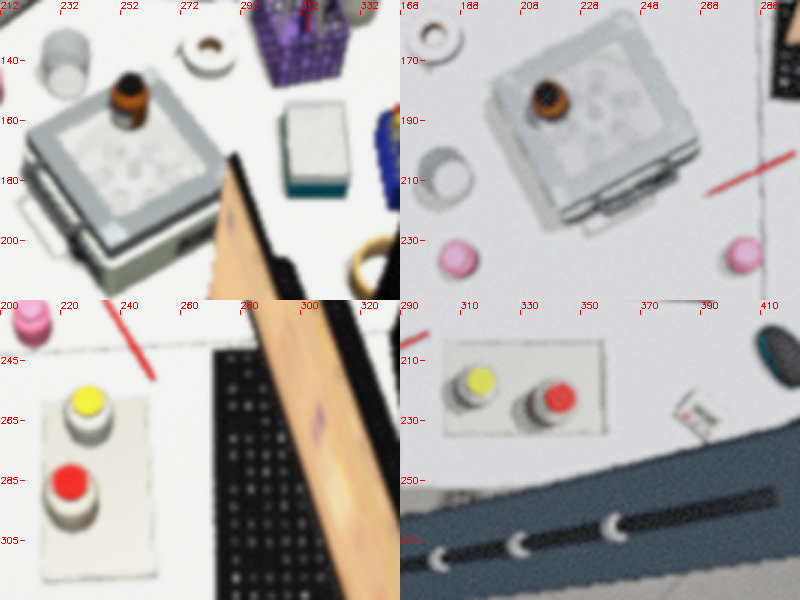

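Run:
```python
from h import *
S=cam('scene');T=cam('top');print(S[0][0,0],T[0][0,0])
np.set_printoptions(precision=3,suppress=True)
for k,a,b in [('cap',(255,147.3),(217,180.7)),('yel',(229.7,258.7),(317,216.7)),('red',(223.3,286),(343.3,222.7)),
  ('lidFL',(220.3,165),(198,177)),('lidR',(262,143.3),(241.3,154)),('lidF',(249.7,203.3),(221.3,224)),('beak_rim',(233.5,135),(182.5,208)),
  ('pl1',(214,258.3),(304.3,235)),('pl2',(249.3,257.3),(305.7,203.3)),('pl3',(252.3,316.7),(358,203.7)),('pl4',(214,319),(359,234.3))]:
    x,e=tri((S,a),(T,b)); print(k,x,np.array(e))
print('top lid corners z=.131');C=[atz(T,p,.131) for p in [(198,177),(241.3,154),(267.3,196.7),(221.3,224)]];print(np.array(C))
print('beak base',atz(S,(234.5,147),0),atz(T,(184,208),0.04), atz(S,(233.5,141),0.04))
```

```text
474.5351328059815 388.72036070720867
cap [0.554 0.284 0.204] [0.001 0.001]
yel [ 0.441 -0.089  0.084] [0.002 0.002]
red [ 0.415 -0.187  0.094] [0.002 0.002]
lidFL [0.502 0.318 0.137] [0.09 0.09]
lidR [0.581 0.184 0.378] [0.016 0.016]
lidF [ 0.502  0.321 -0.305] [0.043 0.043]
beak_rim [0.478 0.429 0.087] [0.005 0.005]
pl1 [ 0.381 -0.048 -0.006] [0.005 0.005]
pl2 [ 0.509 -0.056  0.003] [0.004 0.004]
pl3 [ 0.505 -0.272  0.005] [0.003 0.003]
pl4 [ 0.377 -0.27   0.004] [0.001 0.001]
top lid corners z=.131
[[0.585 0.364 0.131]
 [0.675 0.2   0.131]
 [0.508 0.102 0.131]
 [0.406 0.272 0.131]]
beak base [0.486 0.434 0.   ] [0.481 0.43  0.04 ] [0.483 0.436 0.04 ]
```

Request:
{"name": "send_rows", "arguments": {"commands": [{"delta_pos":[1.6,5.6,1.5],"yaw":0.17},{"delta_pos":[1.6,5.6,1.5],"yaw":0.17},{"delta_pos":[1.6,5.6,1.5],"yaw":0.17},{"delta_pos":[1.6,5.6,1.5],"yaw":0.17},{"delta_pos":[1.6,5.6,1.5],"yaw":0.17},{"delta_pos":[1.6,5.6,1.5],"yaw":0.17},{"delta_pos":[1.6,5.6,1.5],"yaw":0.17},{"delta_pos":[1.6,5.6,1.5],"yaw":0.17},{"delta_pos":[1.6,5.6,1.5],"yaw":0.17},{"delta_pos":[1.6,5.6,1.5],"yaw":0.17}], "grip": -1}}

```text
t: 1.35
tcp_pos: [0.3948, -0.003, 0.3797]
tool_rot: [0.483, 0.875, -0.001, -0.003]
force: [1.8, -0.3, -0.9]
finger_gap: 0.999
```

Request:
{"name": "send_rows", "arguments": {"commands": [{"delta_pos":[2.5,4.5,0.5],"yaw":0},{"delta_pos":[2.5,4.5,0.5],"yaw":0},{"delta_pos":[2.5,4.5,0.5],"yaw":0},{"delta_pos":[2.5,4.5,0.5],"yaw":-0.05},{"delta_pos":[0,0,0],"yaw":0}]}}

```text
t: 1.98
tcp_pos: [0.4964, 0.1874, 0.4001]
tool_rot: [0.502, 0.865, -0.001, -0.002]
force: [0.2, 0.0, 0.2]
finger_gap: 0.997
```

Run:
```python
from h import *
import pickle
s=manip.sense();im=manip.snapshot('wrist');pickle.dump(s,open('w1.pkl','wb'))
cv2.imwrite('pics/w1.png',im);cv2.imwrite('pics/w1b.png',cv2.resize(im,(800,600),interpolation=cv2.INTER_CUBIC));print(s['tcp_pos'],s['q'])
```

```text
[0.49641593 0.1873607  0.40013869] [ 1.49774336e-01  2.40704956e-01  1.41895705e+00  6.44193881e-04
  1.48659669e+00 -3.69194136e-01]
```

View pics/w1b.png

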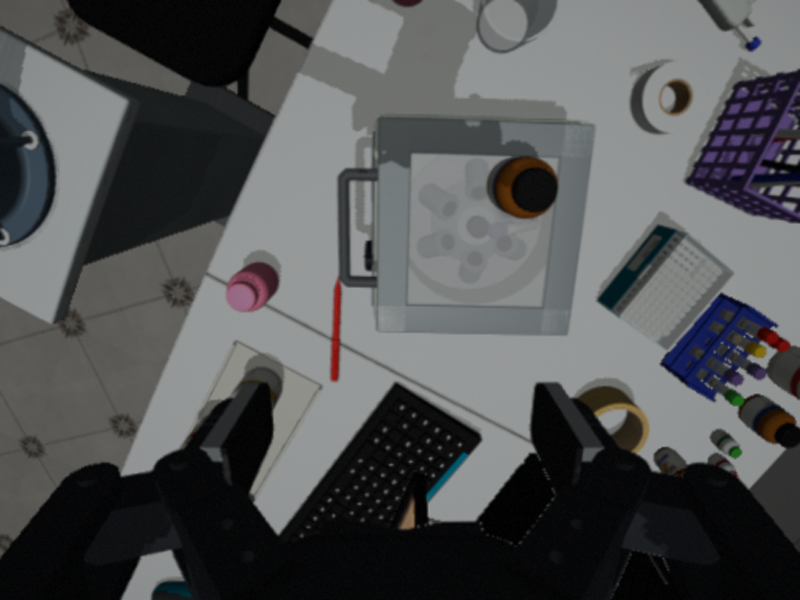

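Run:
```python
from h import *
import pickle
np.set_printoptions(precision=3,suppress=True)
c=cam('wrist',pickle.load(open('w1.pkl','rb')));f=.64
P=lambda u,v,z:atz(c,(u*f,v*f),z)
C=np.array([P(378,118,.131),P(595,125,.131),P(569,334,.131),P(377,332,.131)]);print(C)
h1,h2=P(347,172,.123),P(345,284,.123);print('bar',h1,h2,(h1+h2)/2,np.linalg.norm(h1-h2),np.degrees(np.arctan2(*(h1-h2)[[1,0]])))
print('nut',P(479,227,.093),'cap',P(533,186,.209),P(533,186,.204),'beaker base/rim',P(503,22,.0),P(503,25,.085),'pen',P(336,280,.006),P(335,380,.006))
x,e=tri((c,(533*f,186*f)),(cam('scene'),(255,147.3)),(cam('top'),(217,180.7)));print('tri cap',x,e)
```

```text
[[0.423 0.273 0.131]
 [0.588 0.363 0.131]
 [0.683 0.193 0.131]
 [0.517 0.101 0.131]]
bar [0.42  0.22  0.123] [0.468 0.126 0.123] [0.444 0.173 0.123] 0.10484652032275044 116.76510405949176
nut [0.557 0.236 0.093] cap [0.549 0.285 0.209] [0.551 0.286 0.204] beaker base/rim [0.481 0.434 0.   ] [0.478 0.403 0.085] pen [0.458 0.089 0.006] [ 0.52  -0.034  0.006]
tri cap [0.554 0.285 0.201] [0.0021718027763723306, 0.00222204393265977, 0.0016077953191328703]
```

Request:
{"name": "send_rows", "arguments": {"commands": [{"delta_pos":[2.8,4.9,-4.0],"yaw":-0.01},{"delta_pos":[2.8,4.9,-4.0],"yaw":0},{"delta_pos":[0.1,0.0,-5.0],"yaw":0},{"delta_pos":[0,0,-5.0],"yaw":0},{"delta_pos":[0,0,-4.5],"yaw":0},{"delta_pos":[0,0,-2.0],"yaw":0},{"delta_pos":[0,0,0],"yaw":0}]}}

```text
t: 2.9
tcp_pos: [0.5447, 0.2664, 0.1556]
tool_rot: [0.51, 0.86, -0.005, -0.002]
force: [-0.7, -0.5, 0.6]
finger_gap: 1.001
```

Request:
{"name": "send_rows", "arguments": {"commands": [{"delta_pos":[0,0,0],"yaw":0},{"delta_pos":[0,0,0],"yaw":0},{"delta_pos":[0,0,0],"yaw":0},{"delta_pos":[0,0,0],"yaw":0}], "grip": 1, "force": 30}}

```text
t: 3.4
tcp_pos: [0.5479, 0.2657, 0.1604]
tool_rot: [0.511, 0.86, -0.002, 0.001]
force: [0.5, 0.5, -1.0]
finger_gap: 0.526
```

Request:
{"name": "send_rows", "arguments": {"commands": [{"delta_pos":[0,0,0],"yaw":0},{"delta_pos":[0,0,0],"yaw":0},{"delta_pos":[0.5,1.9,-0.4],"yaw":0.0},{"delta_pos":[0,0,0],"yaw":0}], "grip": -1}}

```text
t: 3.9
tcp_pos: [0.5526, 0.2863, 0.1562]
tool_rot: [0.511, 0.86, -0.002, 0.001]
force: [0.3, 0.7, 0.2]
finger_gap: 1.0
```

Run:
```python
from h import *
np.set_printoptions(precision=3,suppress=True)
s=manip.sense();im=manip.snapshot('wrist');print(s['tcp_pos'])
cv2.imwrite('pics/w2.png',im)
```

```text
[0.553 0.286 0.156]
```

View pics/w2.png

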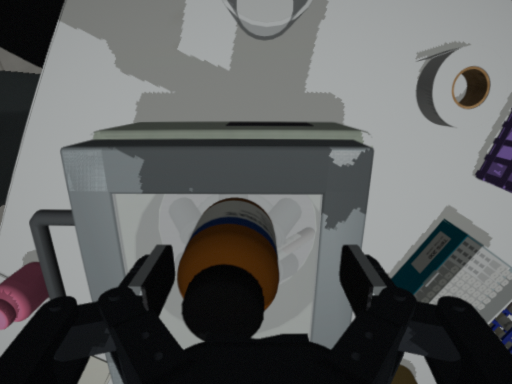

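Run:
```python
from h import *
np.set_printoptions(precision=3,suppress=True)
c=cam('wrist');s=manip.sense()
Rm=R.from_quat(s['tool_rot']).as_matrix()
for z in(.203,.209):
    p=atz(c,(223,302),z);print(p,Rm.T@(p-s['tcp_pos']))
```

```text
[0.54  0.28  0.203] [ 0.001 -0.014 -0.047]
[0.538 0.285 0.209] [ 0.006 -0.013 -0.053]
```

Request:
{"name": "send_rows", "arguments": {"commands": [{"delta_pos":[-1.3,-0.3,0],"yaw":0.0},{"delta_pos":[0,0,0],"yaw":0}]}}

```text
t: 4.2
tcp_pos: [0.5376, 0.2824, 0.1558]
tool_rot: [0.511, 0.86, -0.003, 0.0]
force: [-0.6, 0.6, -0.5]
finger_gap: 0.995
```

Request:
{"name": "send_rows", "arguments": {"commands": [{"delta_pos":[0,0,0],"yaw":0},{"delta_pos":[0,0,0],"yaw":0},{"delta_pos":[0,0,0],"yaw":0},{"delta_pos":[0,0,0],"yaw":0}], "grip": 1, "force": 40}}

```text
t: 4.7
tcp_pos: [0.5382, 0.2822, 0.1566]
tool_rot: [0.511, 0.86, -0.003, 0.001]
force: [-0.4, 0.4, -0.7]
finger_gap: 0.532
```

Request:
{"name": "send_rows", "arguments": {"commands": [{"delta_pos":[0,0,2],"yaw":0},{"delta_pos":[0,0,4],"yaw":0}]}}

```text
t: 4.95
tcp_pos: [0.5349, 0.2809, 0.2131]
tool_rot: [0.511, 0.86, -0.007, -0.003]
force: [0.9, -0.7, -1.6]
finger_gap: 0.535
```

Request:
{"name": "send_rows", "arguments": {"commands": [{"delta_pos":[-1.9,-4.3,0.8],"yaw":0.03},{"delta_pos":[-1.9,-4.3,0.8],"yaw":0.03},{"delta_pos":[-1.9,-4.3,0.8],"yaw":0.03},{"delta_pos":[-1.9,-4.3,0.6],"yaw":0.03},{"delta_pos":[-1.9,-4.3,0],"yaw":0.03},{"delta_pos":[-1.9,-4.3,0],"yaw":0.03},{"delta_pos":[-0.4,-4.8,0],"yaw":0.03},{"delta_pos":[-0.2,-4.8,0],"yaw":0.03},{"delta_pos":[0.5,-4.8,0],"yaw":0.03},{"delta_pos":[0.5,-4.0,0],"yaw":0.02}]}}

```text
t: 6.2
tcp_pos: [0.4201, -0.1704, 0.2452]
tool_rot: [0.374, 0.927, -0.005, -0.0]
force: [0.1, 0.3, -1.7]
finger_gap: 0.536
```

Request:
{"name": "send_rows", "arguments": {"commands": [{"delta_pos":[2.5,-3.5,0],"yaw":0},{"delta_pos":[2.5,-3.5,-1],"yaw":0},{"delta_pos":[0,0,0],"yaw":0}]}}

```text
t: 6.58
tcp_pos: [0.4705, -0.2461, 0.234]
tool_rot: [0.377, 0.926, -0.005, -0.001]
force: [-0.4, -0.3, -1.9]
finger_gap: 0.541
```

Run:
```python
from h import *
s=manip.sense();im=manip.snapshot('wrist');print(s['tcp_pos'])
c=cam('wrist',s);print(proj(c,[[.443,-.1615,.003],[.382,-.2675,.003],[.504,-.2675,.003],[.47,-.24,.003],[.415,-.187,.108]]))
cv2.imwrite('pics/w3.png',im)
```

```text
[ 0.47054014 -0.24613076  0.23399845]
[[292.17675713  99.49946614]
 [198.09601791 124.34567646]
 [264.47465959 190.08084931]
 [261.67618461 158.34402872]
 [262.4381703   96.53203137]]
```

View pics/w3.png

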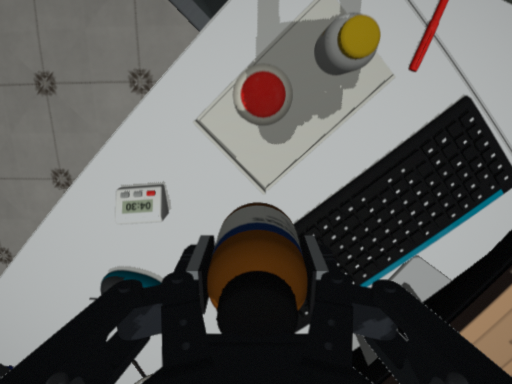

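Request:
{"name": "send_rows", "arguments": {"commands": [{"delta_pos":[-0.1,0.6,-5],"yaw":0},{"delta_pos":[0,0,-5],"yaw":0},{"delta_pos":[0,0,-5],"yaw":0},{"delta_pos":[0,0,-3],"yaw":0},{"delta_pos":[0,0,0],"yaw":0}]}}

```text
t: 7.25
tcp_pos: [0.4657, -0.2332, 0.0519]
tool_rot: [0.375, 0.927, -0.004, -0.002]
force: [-0.9, -0.1, -1.0]
finger_gap: 0.539
```

Request:
{"name": "send_rows", "arguments": {"commands": [{"delta_pos":[0.4,-0.6,-1.0],"yaw":0},{"delta_pos":[0,0,-1.0],"yaw":0},{"delta_pos":[0,0,-0.2],"yaw":0},{"delta_pos":[0,0,0],"yaw":0}]}}

```text
t: 7.75
tcp_pos: [0.472, -0.2405, 0.0325]
tool_rot: [0.375, 0.927, -0.005, 0.001]
force: [0.2, 0.6, -0.8]
finger_gap: 0.539
```

Request:
{"name": "send_rows", "arguments": {"commands": [{"delta_pos":[0,0,-0.4],"yaw":0},{"delta_pos":[0,0,-0.2],"yaw":0},{"delta_pos":[0,0,0],"yaw":0}]}}

```text
t: 8.12
tcp_pos: [0.4723, -0.2406, 0.0289]
tool_rot: [0.375, 0.927, -0.005, 0.002]
force: [0.4, 0.1, -1.9]
finger_gap: 0.536
```

Request:
{"name": "send_rows", "arguments": {"commands": [{"delta_pos":[0,0,-0.3],"yaw":0},{"delta_pos":[0,0,0],"yaw":0}]}}

```text
t: 8.38
tcp_pos: [0.4725, -0.2406, 0.029]
tool_rot: [0.375, 0.927, -0.006, 0.003]
force: [-0.3, 0.8, -2.2]
finger_gap: 0.535
```

Request:
{"name": "send_rows", "arguments": {"commands": [{"delta_pos":[0,0,-0.6],"yaw":0},{"delta_pos":[0,0,0],"yaw":0}]}}

```text
t: 8.62
tcp_pos: [0.4731, -0.2409, 0.0288]
tool_rot: [0.374, 0.927, -0.006, 0.005]
force: [-0.3, 1.2, -1.9]
finger_gap: 0.539
```

Request:
{"name": "send_rows", "arguments": {"commands": [{"delta_pos":[0,0,0],"yaw":0},{"delta_pos":[0,0,0],"yaw":0},{"delta_pos":[0,0,0],"yaw":0}], "grip": -1}}

```text
t: 9.0
tcp_pos: [0.4738, -0.2417, 0.0279]
tool_rot: [0.374, 0.927, -0.007, 0.006]
force: [0.5, -0.7, -0.2]
finger_gap: 1.004
```

Request:
{"name": "send_rows", "arguments": {"commands": [{"delta_pos":[0,0,3],"yaw":0},{"delta_pos":[0,0,5],"yaw":0},{"delta_pos":[0,0,5],"yaw":0},{"delta_pos":[0,0,5],"yaw":0},{"delta_pos":[-1,1,3],"yaw":0},{"delta_pos":[0,0,0],"yaw":0}]}}

```text
t: 9.75
tcp_pos: [0.4624, -0.2314, 0.2402]
tool_rot: [0.374, 0.927, -0.006, 0.003]
force: [0.3, 0.5, -0.2]
finger_gap: 0.996
```

Run:
```python
from h import *
s=manip.sense();print(s['tcp_pos'])
a=manip.snapshot('wrist');cv2.imwrite('pics/w4.png',a);b=manip.snapshot('top')
cv2.imwrite('pics/t4.png',b)
cv2.imwrite('pics/c4.png',np.hstack([cv2.resize(a,(400,300)),cv2.resize(b[190:265,290:390],(400,300),interpolation=cv2.INTER_CUBIC)]))
print(proj(cam('wrist',s),[[.472,-.24,.081],[.472,-.24,.003]]))
```

```text
[ 0.46237232 -0.23135099  0.24020995]
[[258.67840903 185.9788752 ]
 [258.83290022 169.03175036]]
```

View pics/c4.png

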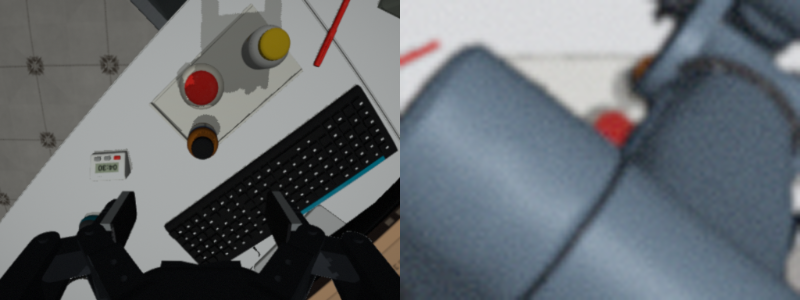

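Request:
{"name": "send_rows", "arguments": {"commands": [{"delta_pos":[-1.5,4.5,1],"yaw":-0.04},{"delta_pos":[-1.0,5,0.5],"yaw":-0.04},{"delta_pos":[-0.5,5,0],"yaw":-0.04},{"delta_pos":[0,5,0],"yaw":-0.04},{"delta_pos":[0,5,0],"yaw":-0.04},{"delta_pos":[0.3,5,0],"yaw":-0.04},{"delta_pos":[0.5,5,0],"yaw":-0.04},{"delta_pos":[0.6,4,-2],"yaw":-0.02},{"delta_pos":[0,1,-3],"yaw":0},{"delta_pos":[0,0,0],"yaw":0}], "grip": 0.5}}

```text
t: 11.1
tcp_pos: [0.4408, 0.1739, 0.1844]
tool_rot: [0.515, 0.857, -0.009, -0.013]
force: [-0.7, -0.3, -0.3]
finger_gap: 0.251
```

Run:
```python
from h import *
s=manip.sense();print(s['tcp_pos'],s['tool_rot'])
a=manip.snapshot('wrist');cv2.imwrite('pics/w5.png',a)
cv2.imwrite('pics/w5b.png',cv2.resize(a[134:384,90:423],(800,600),interpolation=cv2.INTER_CUBIC))
c=cam('wrist',s);t=np.array(s['tcp_pos'])
print(proj(c,[[.42,.22,.123],[.442,.172,.123],[.464,.13,.123],t-[0,0,.06]]))
```

```text
[0.44084283 0.17386468 0.18436751] [ 0.51537731  0.85681421 -0.00948645 -0.01286999]
[[264.14447034 141.86468377]
 [259.54483722 211.8657867 ]
 [259.01875904 266.67652092]
 [259.32150219 209.78363137]]
```

View pics/w5b.png

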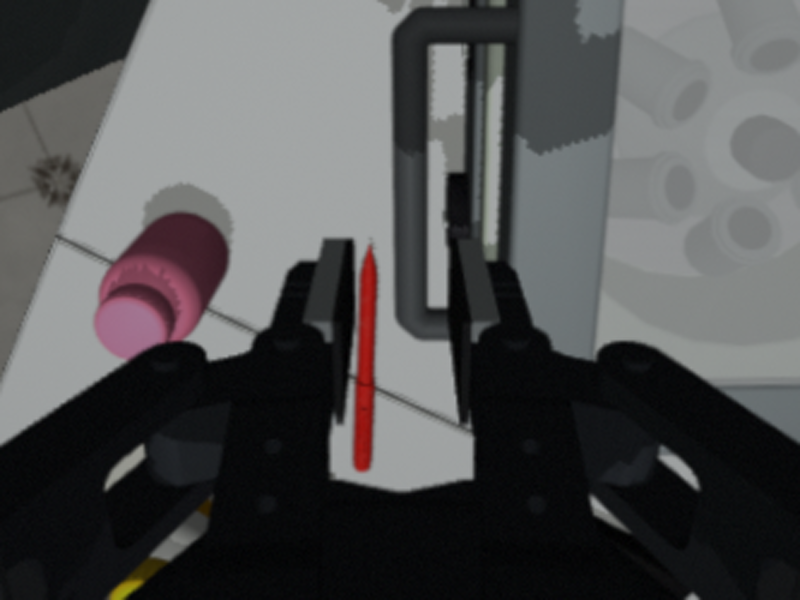

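Request:
{"name": "send_rows", "arguments": {"commands": [{"delta_pos":[0.1,-0.1,-3],"yaw":0},{"delta_pos":[0,0,-1],"yaw":0},{"delta_pos":[0,0,0],"yaw":0}]}}

```text
t: 11.52
tcp_pos: [0.4455, 0.1708, 0.1462]
tool_rot: [0.517, 0.856, -0.008, -0.01]
force: [-0.1, 0.1, 0.2]
finger_gap: 0.249
```

Request:
{"name": "send_rows", "arguments": {"commands": [{"delta_pos":[-0.3,0.1,-2],"yaw":0},{"delta_pos":[-0.1,0,-1.5],"yaw":0},{"delta_pos":[0,0,-0.3],"yaw":0},{"delta_pos":[0,0,0],"yaw":0}]}}

```text
t: 12.02
tcp_pos: [0.4458, 0.1709, 0.1119]
tool_rot: [0.518, 0.855, -0.005, -0.006]
force: [1.5, -0.1, -0.1]
finger_gap: 0.25
```

Request:
{"name": "send_rows", "arguments": {"commands": [{"delta_pos":[0,0,0],"yaw":0},{"delta_pos":[0,0,0],"yaw":0},{"delta_pos":[0,0,0],"yaw":0}], "grip": 1, "force": 25}}

```text
t: 12.4
tcp_pos: [0.4436, 0.1698, 0.1129]
tool_rot: [0.517, 0.856, -0.007, -0.007]
force: [0.2, -0.6, -3.5]
finger_gap: 0.117
```

Request:
{"name": "send_rows", "arguments": {"commands": [{"delta_pos":[0.4,0.22,2.4],"yaw":0},{"delta_pos":[0.6,0.33,2.25],"yaw":0},{"delta_pos":[0.8,0.44,2.15],"yaw":0},{"delta_pos":[1.0,0.54,2.05],"yaw":0}]}}

```text
t: 12.9
tcp_pos: [0.4712, 0.1847, 0.202]
tool_rot: [0.517, 0.856, -0.008, -0.009]
force: [2.2, 0.8, -6.6]
finger_gap: 0.112
```

Request:
{"name": "send_rows", "arguments": {"commands": [{"delta_pos":[1.17,0.65,1.9],"yaw":0},{"delta_pos":[1.34,0.74,1.75],"yaw":0},{"delta_pos":[1.5,0.82,1.6],"yaw":0},{"delta_pos":[1.63,0.9,1.4],"yaw":0}]}}

```text
t: 13.4
tcp_pos: [0.5256, 0.2142, 0.2694]
tool_rot: [0.516, 0.856, -0.013, -0.01]
force: [0.2, -1.6, -3.8]
finger_gap: 0.114
```

Request:
{"name": "send_rows", "arguments": {"commands": [{"delta_pos":[1.8,0.98,1.2],"yaw":0},{"delta_pos":[1.9,1.03,0.95],"yaw":0},{"delta_pos":[1.95,1.07,0.75],"yaw":0},{"delta_pos":[2.0,1.1,0.5],"yaw":0}]}}

```text
t: 13.9
tcp_pos: [0.5978, 0.2532, 0.3068]
tool_rot: [0.516, 0.856, -0.021, -0.013]
force: [-2.7, -2.9, 2.1]
finger_gap: 0.114
```

Request:
{"name": "send_rows", "arguments": {"commands": [{"delta_pos":[2.0,1.1,0.1],"yaw":0},{"delta_pos":[1.2,0.66,0.0],"yaw":0},{"delta_pos":[0.6,0.33,0],"yaw":0}]}}

```text
t: 14.28
tcp_pos: [0.6211, 0.2659, 0.3102]
tool_rot: [0.516, 0.855, -0.042, -0.025]
force: [-11.7, -7.6, 3.5]
finger_gap: 0.115
```

Request:
{"name": "send_rows", "arguments": {"commands": [{"delta_pos":[0,0,0],"yaw":0},{"delta_pos":[0,0,0],"yaw":0}], "grip": 0.4}}

```text
t: 14.52
tcp_pos: [0.621, 0.266, 0.3106]
tool_rot: [0.516, 0.855, -0.041, -0.025]
force: [0.4, -0.3, 0.0]
finger_gap: 0.296
```

Request:
{"name": "send_rows", "arguments": {"commands": [{"delta_pos":[0,0,2.5],"yaw":0},{"delta_pos":[0,0,3],"yaw":0},{"delta_pos":[0,0,3],"yaw":0},{"delta_pos":[-5,-2.7,1],"yaw":0.18},{"delta_pos":[-5,-2.7,0],"yaw":0.18},{"delta_pos":[-5,-2.7,0],"yaw":0.18},{"delta_pos":[-3,-1.5,0],"yaw":0.18},{"delta_pos":[0,0,0],"yaw":0.18},{"delta_pos":[0,0,0],"yaw":0.18}]}}

```text
t: 15.65
tcp_pos: [0.4412, 0.1706, 0.4105]
tool_rot: [-0.015, 0.999, -0.04, 0.007]
force: [-0.0, 0.2, 0.5]
finger_gap: 0.298
```

Request:
{"name": "send_rows", "arguments": {"commands": [{"delta_pos":[1,0.5,-2],"yaw":0.16},{"delta_pos":[1,0.5,-2],"yaw":0.16},{"delta_pos":[0,0,0],"yaw":0.155},{"delta_pos":[0,0,0],"yaw":0}]}}

```text
t: 16.15
tcp_pos: [0.4639, 0.1824, 0.3728]
tool_rot: [-0.257, 0.966, -0.035, 0.023]
force: [0.7, 0.1, 0.7]
finger_gap: 0.297
```

Run:
```python
from h import *
import pickle
s=manip.sense();print(s['tcp_pos'],s['tool_rot'],s['q'])
a=manip.snapshot('wrist');cv2.imwrite('pics/w6.png',a);pickle.dump(s,open('w6.pkl','wb'))
sc=manip.snapshot('scene');cv2.imwrite('pics/s6.png',sc);cv2.imwrite('pics/t6.png',manip.snapshot('top'))
c=cam('wrist',s);print(proj(c,[[.557,.2355,.093]]))
u=np.array([.876,.482]);O=np.array([.557,.2355])
print(proj(c,[[*(O+.07*u),.04],[*(O+.006*u),.115]]))
cv2.imwrite('pics/w6b.png',cv2.resize(a,(800,600),interpolation=cv2.INTER_CUBIC))
```

```text
[0.46385309 0.18240423 0.37278809] [-0.25672567  0.96558399 -0.03502355  0.02264578] [ 0.1906228   0.18933364  1.5638042  -0.06857612  1.3388635  -1.88578885]
[[270.8403066  218.07504588]]
[[270.58044726 240.97384662]
 [270.2130393  227.59937884]]
```

View pics/w6b.png

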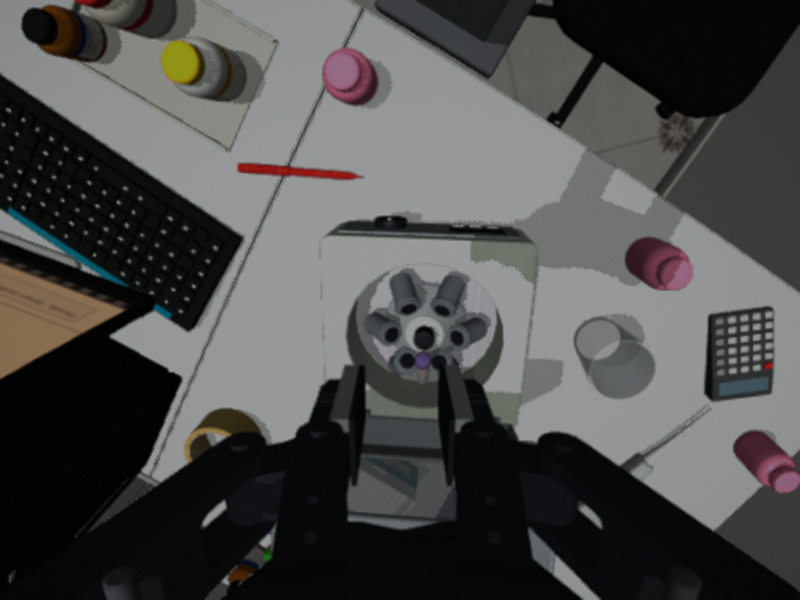

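Request:
{"name": "send_rows", "arguments": {"commands": [{"delta_pos":[0.8,0.5,-3.5],"yaw":0},{"delta_pos":[0.8,0.5,-3.5],"yaw":0},{"delta_pos":[0.8,0.5,-3.0],"yaw":0},{"delta_pos":[0,0,0],"yaw":0}]}}

```text
t: 16.8
tcp_pos: [0.4905, 0.1982, 0.2732]
tool_rot: [-0.253, 0.966, -0.035, 0.027]
force: [0.5, 0.4, 0.4]
finger_gap: 0.297
```

Run:
```python
from h import *
import pickle
np.set_printoptions(precision=4,suppress=True)
s=manip.sense();a=manip.snapshot('wrist');cv2.imwrite('pics/w7.png',a);pickle.dump(s,open('w7.pkl','wb'))
print(s['tcp_pos'],s['tool_rot'])
def purple(im,lo=(125,60,40),hi=(150,255,255),roi=None):
    m=cv2.inRange(cv2.cvtColor(im,cv2.COLOR_BGR2HSV),lo,hi)
    if roi: k=np.zeros_like(m);k[roi[1]:roi[3],roi[0]:roi[2]]=255;m&=k
    n,l,st,ce=cv2.connectedComponentsWithStats(m);i=1+st[1:,4].argmax() if n>1 else 0;return ce[i],st[i]
w6=cv2.imread('pics/w6.png')
p6=purple(w6,roi=(240,190,310,260));p7=purple(a,roi=(220,150,340,384));print(p6,p7)
x=tri((cam('wrist',pickle.load(open('w6.pkl','rb'))),p6[0]),(cam('wrist',s),p7[0]));print('stopper',x)
for n,f in(('scene','s6'),('top','t6')):
    im=cv2.imread(f'pics/{f}.png');q=proj(cam(n),[x[0]])[0];print(n,q,purple(im,roi=tuple(int(v) for v in(q[0]-15,q[1]-15,q[0]+15,q[1]+15))))
d=x[0][:2]-[.557,.2355];print('u,v',d@[.876,.482],d@[-.482,.876])
cv2.imwrite('pics/w7b.png',cv2.resize(a[150:384,100:412],(800,600),interpolation=cv2.INTER_CUBIC))
```

```text
[0.4905 0.1982 0.2732] [-0.2533  0.9664 -0.0352  0.0266]
(array([270.1383, 230.5851]), array([265, 225,  11,  12,  94], dtype=int32)) (array([267.8311, 243.6757]), array([262, 237,  13,  14, 148], dtype=int32))
stopper (array([0.569 , 0.242 , 0.1098]), [3.075543065519342e-05, 3.075543065522473e-05])
scene [259.0276 170.9734] (array([259.625 , 171.4375]), array([258, 169,   4,   5,  16], dtype=int32))
top [230.3699 182.209 ] (array([255.5, 191.5]), array([     0,      0,    512,    384, 196608], dtype=int32))
u,v 0.013658873082625799 -8.469221826229011e-05
```

View pics/w7b.png

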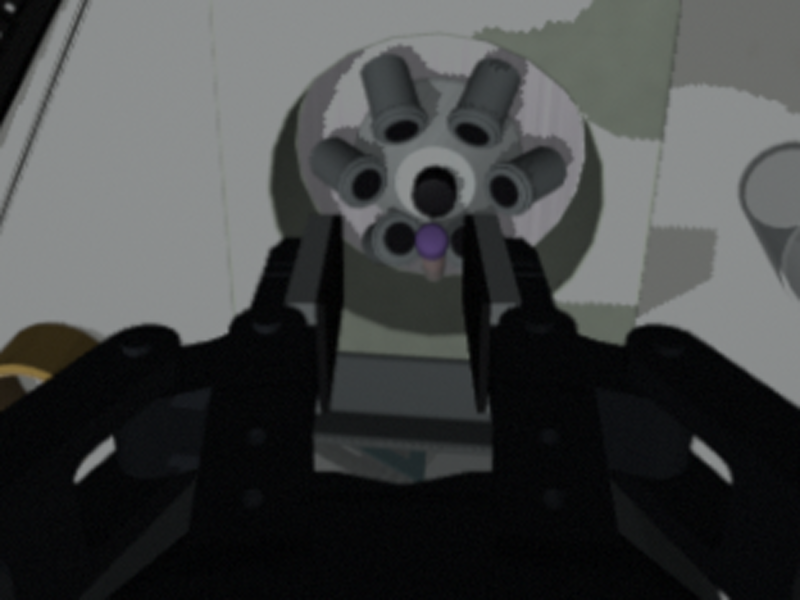

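Request:
{"name": "send_rows", "arguments": {"commands": [{"delta_pos":[0.5,0.3,-4.5],"yaw":0},{"delta_pos":[0.5,0.3,-4.5],"yaw":0},{"delta_pos":[1.5,0.8,-3],"yaw":0},{"delta_pos":[1.5,0.8,0],"yaw":0},{"delta_pos":[1.5,0.8,0],"yaw":0},{"delta_pos":[0,0,0],"yaw":0}]}}

```text
t: 17.6
tcp_pos: [0.5557, 0.2304, 0.1638]
tool_rot: [-0.251, 0.967, -0.036, 0.04]
force: [-0.5, 0.2, -0.9]
finger_gap: 0.3
```

Request:
{"name": "send_rows", "arguments": {"commands": [{"delta_pos":[0.2,0.3,-2],"yaw":0},{"delta_pos":[0.2,0.2,-2],"yaw":0},{"delta_pos":[0,0,0],"yaw":0}]}}

```text
t: 17.98
tcp_pos: [0.5604, 0.2352, 0.1278]
tool_rot: [-0.25, 0.967, -0.036, 0.043]
force: [0.4, -0.9, 0.9]
finger_gap: 0.3
```

Request:
{"name": "send_rows", "arguments": {"commands": [{"delta_pos":[0,0,-1.5],"yaw":0},{"delta_pos":[0,0,-1.3],"yaw":0},{"delta_pos":[0,0,-0.3],"yaw":0},{"delta_pos":[0,0,0],"yaw":0}]}}

```text
t: 18.48
tcp_pos: [0.5609, 0.2349, 0.0975]
tool_rot: [-0.25, 0.967, -0.036, 0.045]
force: [0.4, 0.3, -0.6]
finger_gap: 0.302
```

Run:
```python
from h import *
s=manip.sense();print(s['tcp_pos'],s['tool_rot'],s['force'])
a=manip.snapshot('wrist');cv2.imwrite('pics/w8.png',cv2.resize(a[150:384,100:412],(800,600),interpolation=cv2.INTER_CUBIC))
```

```text
[0.56093726 0.23492854 0.09745112] [-0.24991333  0.96655355 -0.03648889  0.04456601] [ 0.35594392  0.34645153 -0.55742521]
```

View pics/w8.png

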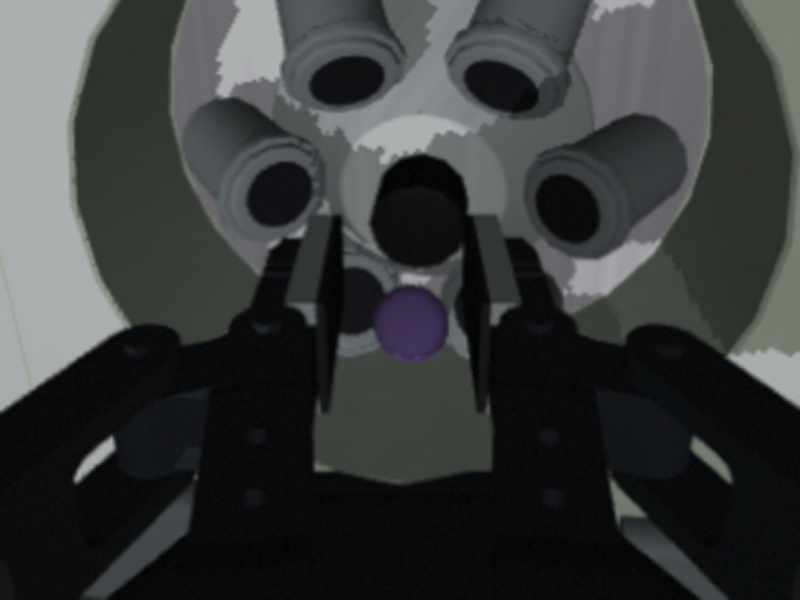

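Request:
{"name": "send_rows", "arguments": {"commands": [{"delta_pos":[0.4,0.2,-0.2],"yaw":0},{"delta_pos":[0,0,0],"yaw":0}]}}

```text
t: 18.77
tcp_pos: [0.5659, 0.2373, 0.096]
tool_rot: [-0.25, 0.967, -0.036, 0.045]
force: [0.3, 0.3, -0.1]
finger_gap: 0.297
```

Request:
{"name": "send_rows", "arguments": {"commands": [{"delta_pos":[0,0,0],"yaw":0},{"delta_pos":[0,0,0],"yaw":0},{"delta_pos":[0,0,0],"yaw":0}], "grip": 1, "force": 40}}

```text
t: 19.15
tcp_pos: [0.5658, 0.2375, 0.0963]
tool_rot: [-0.25, 0.967, -0.036, 0.045]
force: [0.4, 0.8, -1.1]
finger_gap: 0.165
```

Request:
{"name": "send_rows", "arguments": {"commands": [{"delta_pos":[-0.7,-0.4,1.0],"yaw":0},{"delta_pos":[-1.2,-0.65,1.8],"yaw":0},{"delta_pos":[-1.2,-0.65,2.0],"yaw":0}]}}

```text
t: 19.52
tcp_pos: [0.5329, 0.2196, 0.145]
tool_rot: [-0.25, 0.967, -0.036, 0.044]
force: [0.1, 0.0, -0.5]
finger_gap: 0.16
```

Request:
{"name": "send_rows", "arguments": {"commands": [{"delta_pos":[-1.2,-0.65,2.5],"yaw":0},{"delta_pos":[-1.2,-0.65,3],"yaw":0},{"delta_pos":[-1.2,-0.65,3],"yaw":0},{"delta_pos":[-1.0,-0.5,3],"yaw":0},{"delta_pos":[0,0,0],"yaw":0}]}}

```text
t: 20.15
tcp_pos: [0.4821, 0.1924, 0.2676]
tool_rot: [-0.25, 0.966, -0.037, 0.046]
force: [0.0, -0.4, -1.1]
finger_gap: 0.163
```

Run:
```python
from h import *
import pickle
np.set_printoptions(precision=4,suppress=True)
s=manip.sense();a=manip.snapshot('wrist');cv2.imwrite('pics/w9.png',a);pickle.dump(s,open('w9.pkl','wb'))
sc=manip.snapshot('scene');tp=manip.snapshot('top');cv2.imwrite('pics/s9.png',sc);cv2.imwrite('pics/t9.png',tp)
print(s['tcp_pos'],s['tool_rot'])
Rm=R.from_quat(s['tool_rot']).as_matrix();print(Rm)
g=np.array(s['tcp_pos'])-.019*Rm[:,2];print('grasp',g,'px scene',proj(cam('scene'),[g]),'top',proj(cam('top'),[g]),'wrist',proj(cam('wrist',s),[g]))
# composite for the one view left
W=cv2.resize(a[150:384,100:412],(480,360),interpolation=cv2.INTER_CUBIC)
p=proj(cam('scene'),[g])[0].astype(int);q=proj(cam('top'),[g])[0].astype(int)
cr=lambda im,p,h=30:cv2.resize(im[max(p[1]-h,0):p[1]+h,max(p[0]-h,0):p[0]+h],(320,300),interpolation=cv2.INTER_CUBIC)
out=np.zeros((600,800,3),np.uint8);out[:360,:480]=W;out[:300,480:]=cr(sc,p);out[300:,480:]=cr(tp,q);cv2.imwrite('pics/c9.png',out)
```

```text
[0.4821 0.1924 0.2676] [-0.2499  0.9665 -0.0371  0.0456]
[[-0.8709 -0.4797  0.1067]
 [-0.4865  0.8723 -0.0489]
 [-0.0696 -0.0945 -0.9931]]
grasp [0.4801 0.1933 0.2865] px scene [[235.0088 156.4541]] top [[241.0161 196.0926]] wrist [[256.8291 267.0806]]
```

Run:
```python
from h import *
import pickle
np.set_printoptions(precision=4,suppress=True)
c=cam('wrist',pickle.load(open('w6.pkl','rb')))
print(atz(c,(600*.64,338*.64),.003),atz(c,(621*.64,369*.64),.085),tri((c,(621*.64,369*.64)),(cam('scene'),(233.5,135)),(cam('top'),(182.5,208))))
def mask(im): return cv2.inRange(cv2.cvtColor(im,cv2.COLOR_BGR2HSV),(120,50,30),(155,255,255))
for f,roi in(('w9',(200,200,320,384)),('s9',(205,126,265,186)),('t9',(211,166,271,226))):
    m=mask(cv2.imread(f'pics/{f}.png'));k=np.zeros_like(m);k[roi[1]:roi[3],roi[0]:roi[2]]=1
    n,l,st,ce=cv2.connectedComponentsWithStats(m*k);print(f,[(st[i],ce[i]) for i in range(1,n) if st[i,4]>3])
```

```text
[0.4783 0.4333 0.003 ] [0.4801 0.4283 0.085 ] (array([0.4789, 0.4284, 0.0866]), [0.0013139856950360473, 0.004892538604942295, 0.005455325032498675])
w9 [(array([243, 254,  28,  31, 693], dtype=int32), array([256.6681, 268.7518]))]
s9 []
t9 []
```

Request:
{"name": "send_rows", "arguments": {"commands": [{"delta_pos":[-1.2,3.5,0],"yaw":0},{"delta_pos":[-1.0,4.5,0],"yaw":0},{"delta_pos":[-0.8,4.5,0],"yaw":0},{"delta_pos":[-0.7,4.5,-1],"yaw":0},{"delta_pos":[-0.6,4.0,-2],"yaw":0},{"delta_pos":[0,0,-2],"yaw":0},{"delta_pos":[0,0,0],"yaw":0}]}}

```text
t: 21.18
tcp_pos: [0.4342, 0.4073, 0.2012]
tool_rot: [-0.25, 0.967, -0.039, 0.034]
force: [-0.4, -0.1, 0.0]
finger_gap: 0.165
```

Run:
```python
from h import *
s=manip.sense();a=manip.snapshot('wrist');sc=manip.snapshot('scene');tp=manip.snapshot('top')
for n,i in zip('wst',(a,sc,tp)):cv2.imwrite(f'pics/{n}10.png',i)
t=np.array(s['tcp_pos']);print(t,s['tool_rot'])
u=np.array([.876,.482,0]);v=np.array([-.482,.876,0]);foot=t+.067*u+.002*v-[0,0,.061]
for n in('scene','top'):print(n,proj(cam(n),[t,foot,[.479,.431,.085],[.479,.431,0]]).round(1).tolist())
print('wrist',proj(cam('wrist',s),[t,foot,[.479,.431,.085],[.479,.431,0]]).round(1).tolist())
def cr(im,x,y,h=26,lab=1):
    k=cv2.resize(im[y-h:y+h,x-h:x+h],(300,300),interpolation=cv2.INTER_CUBIC);cv2.putText(k,f'{x-h},{y-h}',(3,12),0,.4,(0,0,255));return k
out=np.zeros((600,800,3),np.uint8);out[:600,:500]=cv2.resize(a[134:384,140:348],(500,600),interpolation=cv2.INTER_CUBIC)
p=proj(cam('scene'),[foot])[0].astype(int);q=proj(cam('top'),[foot])[0].astype(int)
out[:300,500:]=cr(sc,*p);out[300:,500:]=cr(tp,*q);cv2.imwrite('pics/c10.png',out)
```

```text
[0.43418787 0.40727542 0.20115739] [-0.24963546  0.96694448 -0.03937319  0.03391563]
scene [[220.0, 122.4], [235.3, 124.5], [232.4, 135.3], [232.9, 147.7]]
top [[181.6, 213.7], [176.2, 200.8], [181.7, 206.7], [185.7, 210.1]]
wrist [[256.9, 248.3], [266.0, 279.6], [267.0, 231.1], [271.1, 199.5]]
```

View pics/c10.png

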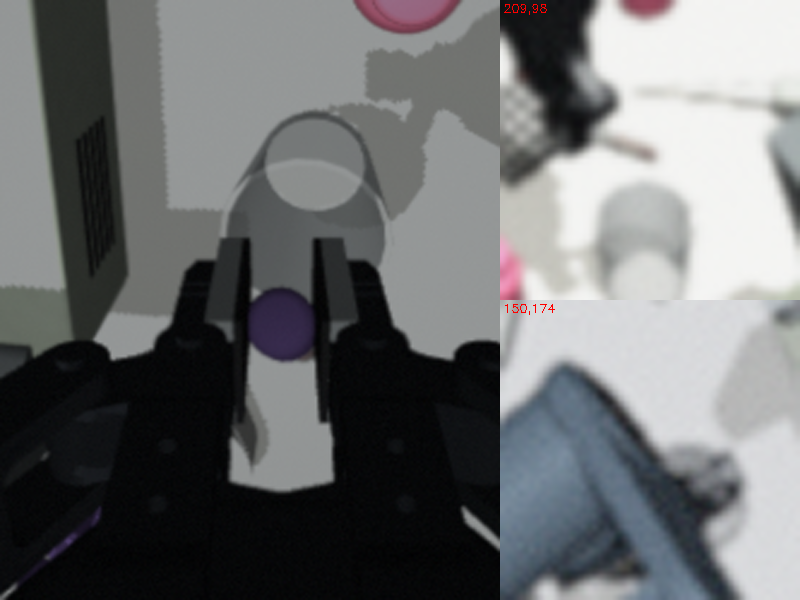

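Request:
{"name": "send_rows", "arguments": {"commands": [{"delta_pos":[0.4,-0.1,-2.5],"yaw":0},{"delta_pos":[0,0,-2.5],"yaw":0},{"delta_pos":[0,0,-1],"yaw":0},{"delta_pos":[0,0,0],"yaw":0}]}}

```text
t: 21.82
tcp_pos: [0.4445, 0.4064, 0.1479]
tool_rot: [-0.247, 0.967, -0.037, 0.042]
force: [-0.4, 0.5, -0.4]
finger_gap: 0.168
```

Request:
{"name": "send_rows", "arguments": {"commands": [{"delta_pos":[-0.6,0.1,-1.5],"yaw":0},{"delta_pos":[-0.1,0,-1.5],"yaw":0},{"delta_pos":[0,0,0],"yaw":0}]}}

```text
t: 22.2
tcp_pos: [0.4378, 0.408, 0.118]
tool_rot: [-0.247, 0.967, -0.036, 0.043]
force: [0.5, 0.5, -0.4]
finger_gap: 0.162
```

Request:
{"name": "send_rows", "arguments": {"commands": [{"delta_pos":[0,0,-1.2],"yaw":0},{"delta_pos":[0,0,-0.7],"yaw":0},{"delta_pos":[0,0,0],"yaw":0}]}}

```text
t: 22.58
tcp_pos: [0.4381, 0.4083, 0.0977]
tool_rot: [-0.247, 0.967, -0.036, 0.043]
force: [0.2, 0.3, -0.0]
finger_gap: 0.164
```

Request:
{"name": "send_rows", "arguments": {"commands": [{"delta_pos":[0,0,0],"yaw":0},{"delta_pos":[0,0,0],"yaw":0},{"delta_pos":[0,0,0],"yaw":0},{"delta_pos":[0,0,0],"yaw":0}], "grip": 0.2}}

```text
t: 23.08
tcp_pos: [0.4388, 0.4087, 0.0985]
tool_rot: [-0.247, 0.967, -0.036, 0.044]
force: [0.3, 0.1, 0.7]
finger_gap: 0.402
```

```bash
cat > find.py <<'E'
from h import *
np.set_printoptions(precision=4,suppress=True)
def purple(n,near):
    s=manip.sense();im=manip.snapshot(n);c=cam(n,s if n=='wrist' else None);p=proj(c,[near])[0];h=90 if n=='wrist' else 28
    m=cv2.inRange(cv2.cvtColor(im,cv2.COLOR_BGR2HSV),(118,45,25),(155,255,255));k=np.zeros_like(m)
    y0,x0=max(int(p[1])-h,0),max(int(p[0])-h,0);k[y0:int(p[1])+h,x0:int(p[0])+h]=1
    N,l,st,ce=cv2.connectedComponentsWithStats(m*k);L=[i for i in range(1,N) if st[i,4]>4];print(n,p,[(st[i].tolist(),ce[i].round(1).tolist()) for i in L])
    return (c,ce[max(L,key=lambda i:st[i,4])]) if L else None
E
python3 - <<'E'
from find import *
r=[purple(n,(.46,.42,.08)) for n in('wrist','scene','top')]
r=[x for x in r if x];print(tri(*r) if len(r)>1 else None)
if r: print(atz(*r[0],.08),atz(*r[0],.095),atz(*r[0],.11))
E
```

```text
wrist [259.2139 264.4943] [([243, 258, 29, 34, 744], [256.9, 274.6])]
scene [227.8051 138.5713] []
top [184.5687 211.7239] []
None
[0.4678 0.4225 0.08  ] [0.457  0.4182 0.095 ] [0.4461 0.4139 0.11  ]
```

Request:
{"name": "send_rows", "arguments": {"commands": [{"delta_pos":[0,0,1],"yaw":0},{"delta_pos":[0,0,2.5],"yaw":0},{"delta_pos":[0,0,4],"yaw":0},{"delta_pos":[-1,-1,4],"yaw":0},{"delta_pos":[0,0,0],"yaw":0}]}}

```text
t: 23.85
tcp_pos: [0.4285, 0.3984, 0.2188]
tool_rot: [-0.247, 0.967, -0.035, 0.045]
force: [0.9, 0.1, -0.9]
finger_gap: 0.398
```

Run:
```python
from find import *
r=[purple(n,(.46,.42,.08)) for n in('wrist','scene','top')]
r=[x for x in r if x];print(tri(*r) if len(r)>1 else None)
for x in r: print([atz(*x,z) for z in(.08,.095,.11)])
a=manip.snapshot('wrist');cv2.imwrite('pics/w11.png',a);cv2.imwrite('pics/s11.png',manip.snapshot('scene'))
print(manip.sense()['tcp_pos'],manip.sense()['tool_rot'])
```

```text
wrist [272.7273 207.1244] [([265, 201, 15, 18, 217], [272.1, 209.9])]
scene [227.8051 138.5713] [([226, 135, 4, 4, 12], [227.5, 136.5])]
top [184.5687 211.7239] []
(array([0.4584, 0.4191, 0.0936]), [0.0011771105353916194, 0.0011771105353916354])
[array([0.4632, 0.421 , 0.08  ]), array([0.4567, 0.4181, 0.095 ]), array([0.4503, 0.4152, 0.11  ])]
[array([0.4593, 0.4302, 0.08  ]), array([0.4592, 0.4191, 0.095 ]), array([0.4592, 0.408 , 0.11  ])]
[0.4268 0.3972 0.2134] [-0.2469  0.9675 -0.0372  0.0403]
```

Request:
{"name": "send_rows", "arguments": {"commands": [{"delta_pos":[1.9,-3.6,0],"yaw":-0.17},{"delta_pos":[1.9,-3.6,0],"yaw":-0.17},{"delta_pos":[1.9,-3.6,-0.5],"yaw":-0.17},{"delta_pos":[1.9,-3.6,-1],"yaw":-0.17},{"delta_pos":[1.9,-3.4,-1],"yaw":-0.17},{"delta_pos":[0,0,0],"yaw":0}]}}

```text
t: 24.85
tcp_pos: [0.5217, 0.2139, 0.1791]
tool_rot: [0.186, 0.981, -0.052, 0.014]
force: [-0.4, -0.4, -1.0]
finger_gap: 0.398
```

Request:
{"name": "send_rows", "arguments": {"commands": [{"delta_pos":[0.8,0.5,-2],"yaw":0.15},{"delta_pos":[0.9,0.5,-2],"yaw":0.15},{"delta_pos":[0.9,0.6,-1.5],"yaw":0},{"delta_pos":[0.5,0.3,0],"yaw":0},{"delta_pos":[0,0,0],"yaw":0}]}}

```text
t: 25.48
tcp_pos: [0.5514, 0.2359, 0.1197]
tool_rot: [0.032, 0.998, -0.05, 0.019]
force: [-0.7, 0.2, 0.3]
finger_gap: 0.398
```

Request:
{"name": "send_rows", "arguments": {"commands": [{"delta_pos":[0.4,0,-1.5],"yaw":0},{"delta_pos":[0.1,0,-1.3],"yaw":0},{"delta_pos":[0,0,-0.3],"yaw":0},{"delta_pos":[0,0,0],"yaw":0}]}}

```text
t: 25.98
tcp_pos: [0.5565, 0.2359, 0.0875]
tool_rot: [0.033, 0.998, -0.05, 0.019]
force: [0.2, 0.7, 0.7]
finger_gap: 0.397
```

Request:
{"name": "send_rows", "arguments": {"commands": [{"delta_pos":[0,0,-0.5],"yaw":0},{"delta_pos":[0,0,0],"yaw":0}]}}

```text
t: 26.22
tcp_pos: [0.5566, 0.2358, 0.0825]
tool_rot: [0.033, 0.998, -0.05, 0.02]
force: [0.6, -1.0, 0.0]
finger_gap: 0.399
```

Request:
{"name": "send_rows", "arguments": {"commands": [{"delta_pos":[0,0,0],"yaw":0},{"delta_pos":[0,0,0],"yaw":0},{"delta_pos":[0,0,0],"yaw":0}], "grip": 1, "force": 30}}

```text
t: 26.6
tcp_pos: [0.5568, 0.2354, 0.083]
tool_rot: [0.033, 0.998, -0.05, 0.02]
force: [0.3, -0.4, -1.5]
finger_gap: 0.238
```

Nut gripped (.238 ≈ 22 mm). Turning it counter-clockwise.

Request:
{"name": "send_rows", "arguments": {"commands": [{"delta_pos":[0,0,0],"yaw":0.16},{"delta_pos":[0,0,0],"yaw":0.16},{"delta_pos":[0,0,0],"yaw":0.16},{"delta_pos":[0,0,0],"yaw":0.16}]}}

```text
t: 27.1
tcp_pos: [0.5571, 0.2354, 0.083]
tool_rot: [-0.292, 0.955, -0.041, 0.035]
force: [1.1, -0.6, -1.4]
finger_gap: 0.238
```

Request:
{"name": "send_rows", "arguments": {"commands": [{"delta_pos":[0,0,0],"yaw":0.16},{"delta_pos":[0,0,0],"yaw":0.16},{"delta_pos":[0,0,0],"yaw":0.16},{"delta_pos":[0,0,0],"yaw":0.16},{"delta_pos":[0,0,0],"yaw":0.16},{"delta_pos":[0,0,0],"yaw":0.1},{"delta_pos":[0,0,0],"yaw":0}]}}

```text
t: 27.98
tcp_pos: [0.5575, 0.2354, 0.083]
tool_rot: [-0.686, 0.725, -0.032, 0.043]
force: [-1.5, 7.4, -0.2]
finger_gap: 0.237
```

```bash
python3 -c "
from h import *
s=manip.sense();print(s['q'],s['ft_torque'],np.degrees(2*np.arctan2(s['tool_rot'][1],s['tool_rot'][0]))-90)"
```

```text
[ 0.22033088  0.67128196  1.67962607 -0.01667836  0.68418218 -2.85381258] [1.35774549 0.43762253 0.12582892] 176.8437890498771
```

Request:
{"name": "send_rows", "arguments": {"commands": [{"delta_pos":[0,0,0],"yaw":0},{"delta_pos":[0,0,0],"yaw":0}], "grip": 0.2}}

```text
t: 28.22
tcp_pos: [0.5577, 0.2357, 0.0832]
tool_rot: [-0.686, 0.725, -0.032, 0.044]
force: [-0.3, 0.3, -0.1]
finger_gap: 0.4
```

Request:
{"name": "send_rows", "arguments": {"commands": [{"delta_pos":[0,0,1.5],"yaw":0},{"delta_pos":[0,0,2.5],"yaw":-0.1},{"delta_pos":[-2,-1.1,3],"yaw":-0.16},{"delta_pos":[-3,-1.65,3.5],"yaw":-0.16},{"delta_pos":[-3,-1.65,3.5],"yaw":-0.16},{"delta_pos":[0,0,3.5],"yaw":-0.16},{"delta_pos":[0,0,0],"yaw":-0.16}]}}

```text
t: 29.1
tcp_pos: [0.4755, 0.1925, 0.2702]
tool_rot: [-0.289, 0.956, -0.048, 0.03]
force: [-0.3, 0.2, -0.3]
finger_gap: 0.393
```

Run:
```python
from h import *
np.set_printoptions(precision=3,suppress=True)
s=manip.sense();im=cv2.cvtColor(manip.snapshot('wrist'),cv2.COLOR_BGR2GRAY);cv2.imwrite('pics/w12.png',im)
def prof(im,c):
    out=[]
    for a in range(0,360,15):
        t=np.radians(a+28.8);p=proj(c,[[.557+.033*np.cos(t),.2355+.033*np.sin(t),.079]])[0].round().astype(int)
        out.append(int(im[p[1]-1:p[1]+2,p[0]-1:p[0]+2].mean()) if 0<p[1]<383 and 0<p[0]<511 else -1)
    return out
import pickle
print(prof(cv2.imread('pics/w6.png',0),cam('wrist',pickle.load(open('w6.pkl','rb')))))
print(prof(im,cam('wrist',s)),s['q'][5],s['tcp_pos'],s['tool_rot'])
```

```text
[73, 33, 15, 67, 77, 57, 14, 52, 95, 59, 14, 68, 117, 44, 12, 81, 74, 46, 12, 53, 103, 48, 14, 40]
[17, 74, 100, 41, 10, 4, 10, 52, 12, 59, 101, 68, 13, 64, 93, 30, 14, 80, 57, 30, 12, 99, 87, 36] -1.891495018824172 [0.475 0.192 0.27 ] [-0.289  0.956 -0.048  0.03 ]
```

Request:
{"name": "send_rows", "arguments": {"commands": [{"delta_pos":[0,0,4.5],"yaw":-0.165},{"delta_pos":[0,0,4.5],"yaw":-0.165},{"delta_pos":[0,0,4],"yaw":-0.165},{"delta_pos":[0,0,0],"yaw":-0.165},{"delta_pos":[2,1,0],"yaw":-0.165},{"delta_pos":[2,1,0],"yaw":-0.165},{"delta_pos":[2,1,0],"yaw":-0.165},{"delta_pos":[2.5,1.4,0],"yaw":-0.165},{"delta_pos":[2.5,1.4,0],"yaw":-0.165},{"delta_pos":[2.5,1.4,0],"yaw":-0.165}], "grip": 0.35}}

```text
t: 30.4
tcp_pos: [0.6062, 0.268, 0.4091]
tool_rot: [0.518, 0.854, -0.05, -0.014]
force: [0.3, 0.2, 0.1]
finger_gap: 0.33
```

Run:
```python
from h import *
np.set_printoptions(precision=4,suppress=True)
s=manip.sense();r=R.from_quat(s['tool_rot']).as_matrix();print(s['tcp_pos'],r,np.degrees(np.arctan2(r[1,1],r[0,1])),s['finger_gap'])
im=manip.snapshot('wrist');cv2.imwrite('pics/w13.png',im)
b=np.array([.619,.2695,.315]);v=np.array([-.482,.876,0]);c=cam('wrist',s)
g=cv2.cvtColor(im,cv2.COLOR_BGR2GRAY)
u=np.array([.876,.482,0])
for k in(.02,.03,.038):
    print(k,proj(c,[b+k*v])[0].round(1),[int(g[tuple(proj(c,[b+k*v+d*.004*u])[0].round().astype(int)[::-1])]) for d in range(-6,7)])
```

```text
[0.6062 0.268  0.4091] [[-0.4631  0.883  -0.0767]
 [ 0.8859  0.4585 -0.0706]
 [-0.0272 -0.1006 -0.9946]] 27.439891953830355 0.3297532448223393
0.02 [282.1 175.1] [113, 68, 78, 101, 104, 94, 73, 49, 80, 106, 87, 62, 77]
0.03 [282.1 163.4] [15, 60, 79, 101, 105, 93, 63, 37, 78, 108, 82, 64, 77]
0.038 [282.1 153.9] [139, 111, 88, 96, 105, 94, 64, 36, 49, 62, 57, 63, 77]
```

Run:
```python
from h import *
s=manip.sense();g=cv2.imread('pics/w13.png',0);c=cam('wrist',s)
u=np.array([.876,.482,0]);v=np.array([-.482,.876,0]);b=np.array([.619,.2695,.315])
print('      ',*['%4d'%k for k in range(-40,45,4)])
for j in range(72,-5,-8):
    row=[]
    for k in range(-40,45,4):
        x,y=proj(c,[b+k/1e3*u+j/1e3*v])[0].round().astype(int);row.append('%4d'%g[y,x] if 0<=y<384 and 0<=x<512 else '   .')
    print('%4d: '%j,*row)
```

```text
-40  -36  -32  -28  -24  -20  -16  -12   -8   -4    0    4    8   12   16   20   24   28   32   36   40   44
  72:    66   60  100  141  156  149   75   61   68   65   66   67   66   67   67   56   54   68   78  103  155  155
  64:    64   75   69   91  102   61   67   64   61   64   66   66   66   67   68   55   60   76   77  108  156  155
  56:    61   23   89  111   98   28   42   73   76   64   65   65   54   30   43   49   60   76   79  104  156  156
  48:    84  141  121   52  122  142  110   71   64   81   84   46   32   35   52   52   61   77   80  115  156  156
  40:   100  138   62   48   91  154  106   61   98  106   94   65   37   48   61   54   61   76   79  106  156  157
  32:    68   25   78  113   91   33   71   78   99  104   89   62   36   68   97   84   63   77   80  119  156  156
  24:    83   83  106  156   83   71   83   72  101  105   88   73   49   78  108   81   66   76   81  131  156  157
  16:    96   97   97   96   95   95   87   90  101  104   86   68   53   80  107   74   68   76   80  125  156  157
   8:    56   55   55   55   54   54   53   77  102  104   86   64   61   84  108   80   66   76   84  147  156  156
   0:   157  157  155  156  157  156  157  125  102  104   85   62   59   85  109   72   68   77   81  141  156  156
```

Request:
{"name": "send_rows", "arguments": {"commands": [{"delta_pos":[0.5,0,-3],"yaw":0},{"delta_pos":[0,0,-3],"yaw":0},{"delta_pos":[0,0,0],"yaw":0}]}}

```text
t: 30.82
tcp_pos: [0.6139, 0.2695, 0.3465]
tool_rot: [0.515, 0.856, -0.049, -0.014]
force: [0.5, 0.1, -0.1]
finger_gap: 0.326
```

Request:
{"name": "send_rows", "arguments": {"commands": [{"delta_pos":[0,-0.2,-2],"yaw":0},{"delta_pos":[0,0,-2],"yaw":0},{"delta_pos":[0,0,-0.5],"yaw":0},{"delta_pos":[0,0,0],"yaw":0}]}}

```text
t: 31.32
tcp_pos: [0.6149, 0.2682, 0.3077]
tool_rot: [0.512, 0.858, -0.045, -0.011]
force: [-0.5, 1.0, 0.6]
finger_gap: 0.325
```

Request:
{"name": "send_rows", "arguments": {"commands": [{"delta_pos":[0,0,0],"yaw":0},{"delta_pos":[0,0,0],"yaw":0},{"delta_pos":[0,0,0],"yaw":0}], "grip": 1, "force": 25}}

```text
t: 31.7
tcp_pos: [0.6158, 0.2686, 0.3093]
tool_rot: [0.512, 0.858, -0.044, -0.01]
force: [0.2, -0.3, -2.2]
finger_gap: 0.112
```

Request:
{"name": "send_rows", "arguments": {"commands": [{"delta_pos":[-1.7,-0.95,-0.3],"yaw":0},{"delta_pos":[-2.0,-1.1,-0.6],"yaw":0},{"delta_pos":[-1.93,-1.06,-0.8],"yaw":0},{"delta_pos":[-1.86,-1.02,-1.05],"yaw":0}]}}

```text
t: 32.2
tcp_pos: [0.5474, 0.2315, 0.2877]
tool_rot: [0.511, 0.859, -0.032, -0.002]
force: [1.7, 2.2, -1.7]
finger_gap: 0.114
```

Request:
{"name": "send_rows", "arguments": {"commands": [{"delta_pos":[-1.72,-0.95,-1.3],"yaw":0},{"delta_pos":[-1.6,-0.88,-1.45],"yaw":0},{"delta_pos":[-1.47,-0.81,-1.65],"yaw":0},{"delta_pos":[-1.3,-0.72,-1.8],"yaw":0}]}}

```text
t: 32.7
tcp_pos: [0.4879, 0.1992, 0.2331]
tool_rot: [0.511, 0.859, -0.026, 0.002]
force: [-1.9, 0.4, 3.6]
finger_gap: 0.114
```

Request:
{"name": "send_rows", "arguments": {"commands": [{"delta_pos":[-1.24,-0.68,-1.8],"yaw":0},{"delta_pos":[-1.08,-0.59,-2.0],"yaw":0},{"delta_pos":[-0.9,-0.5,-2.1],"yaw":0},{"delta_pos":[-0.7,-0.39,-2.2],"yaw":0}]}}

```text
t: 33.2
tcp_pos: [0.4498, 0.1785, 0.1558]
tool_rot: [0.512, 0.859, -0.021, 0.006]
force: [-1.7, 0.6, 2.8]
finger_gap: 0.115
```

Request:
{"name": "send_rows", "arguments": {"commands": [{"delta_pos":[-0.5,-0.27,-2.2],"yaw":0},{"delta_pos":[-0.2,-0.1,-1.5],"yaw":0},{"delta_pos":[0,0,-0.6],"yaw":0},{"delta_pos":[0,0,-0.6],"yaw":0}]}}

```text
t: 33.7
tcp_pos: [0.4413, 0.1737, 0.1109]
tool_rot: [0.511, 0.859, -0.023, 0.006]
force: [-9.0, -2.7, 46.0]
finger_gap: 0.111
```

Request:
{"name": "send_rows", "arguments": {"commands": [{"delta_pos":[0,0,0.2],"yaw":0},{"delta_pos":[0,0,0],"yaw":0},{"delta_pos":[0,0,0],"yaw":0}], "grip": 0.5}}

```text
t: 34.08
tcp_pos: [0.4444, 0.1744, 0.1154]
tool_rot: [0.511, 0.859, -0.021, 0.008]
force: [-0.8, -0.2, -0.3]
finger_gap: 0.252
```

Request:
{"name": "send_rows", "arguments": {"commands": [{"delta_pos":[0,0,1.5],"yaw":0},{"delta_pos":[0,0,3],"yaw":0},{"delta_pos":[0,0,5],"yaw":0},{"delta_pos":[0,0,5],"yaw":0},{"delta_pos":[-1,-2,5],"yaw":0},{"delta_pos":[-1,-4,3],"yaw":0},{"delta_pos":[0,0,0],"yaw":0}]}}

```text
t: 34.95
tcp_pos: [0.4238, 0.1131, 0.3451]
tool_rot: [0.511, 0.86, -0.022, 0.008]
force: [-1.0, -0.3, -0.4]
finger_gap: 0.249
```

Run:
```python
from find import *
s=manip.sense();print(s['t'],s['tcp_pos'],s['force'])
r=[purple(n,(.459,.419,.094)) for n in('wrist','scene','top')]
r=[x for x in r if x];print(tri(*r) if len(r)>1 else None)
# lid: bar rows at closed pose, against w1
import pickle
u=np.array([.876,.482,0]);v=np.array([-.482,.876,0]);b=np.array([.557,.2355,.123])-.131*u
def patch(g,c):
    for j in(30,0,-30):
        row=[]
        for k in range(-24,40,4):
            x,y=proj(c,[b+k/1e3*u+j/1e3*v])[0].round().astype(int);row.append(int(g[y,x]) if 0<=y<384 and 0<=x<512 else -1)
        print(j,row)
patch(cv2.imread('pics/w1.png',0),cam('wrist',pickle.load(open('w1.pkl','rb'))))
s=manip.sense();im=manip.snapshot('wrist');cv2.imwrite('pics/w14.png',im);patch(cv2.cvtColor(im,6),cam('wrist',s))
# amber & bystanders: before/after difference in the top view
a=cv2.imread('pics/top0.png').astype(int);t=manip.snapshot('top');cv2.imwrite('pics/t14.png',t)
c=cam('top');q=proj(c,[[.472,-.24,.081],[.441,-.089,.09],[.415,-.187,.1]]).round().astype(int);print(q.tolist(),[t[y-1:y+2,x-1:x+2].mean((0,1)).astype(int).tolist() for x,y in q])
```

```text
34.95 [0.4238 0.1131 0.3451] [-0.971  -0.2707 -0.4255]
wrist [416.9811 -58.6624] []
scene [227.4523 136.6785] []
top [184.1437 211.4203] [([183, 211, 3, 3, 6], [184.2, 212.2])]
None
30 [151, 151, 151, 151, 149, 60, 60, 89, 150, 116, 113, 148, 123, 97, 107, 122]
0 [152, 152, 152, 151, 143, 63, 62, 75, 151, 143, 115, 113, 103, 99, 110, 123]
-30 [152, 152, 152, 152, 149, 58, 55, 64, 152, 152, 151, 44, 34, 73, 110, 123]
30 [160, 160, 160, 153, 120, 32, 42, 37, 106, 25, 82, 82, 160, 26, 39, 118]
0 [161, 161, 161, 157, 120, 52, 71, 50, 94, 26, 57, 63, 157, 27, 45, 124]
-30 [161, 161, 161, 161, 157, 52, 72, 47, 35, 34, 58, 62, 114, 26, 40, 125]
[[355, 208], [317, 216], [343, 222]] [[35, 32, 32], [96, 217, 216], [68, 72, 214]]
```

```bash
python3 -c "
from station import manip
print(manip.sign_off(), manip.sense()['t'])"
```

```text
the job is handed in; nothing more can be done
the job is handed in; nothing more can be done
```

All five parts of the job were carried out and it is handed in, at about 35 s of the 72 s allowed. My last checks agreed with a finished job. `sign_off` gave no verdict.

- **Bottle:** The brown bottle stands upright on the drip plate. In the last top view its cap and both white bottles' caps are where I expected them.
- **Lid opening:** I opened it by the handle until it met its stop.
- **Tube:** I gripped the stopper and dropped the tube foot down into the beaker. Afterwards the stopper measured about 24 mm from the beaker's axis and 94 mm up, which fits a foot resting on the beaker's floor. The foot itself I did not see directly. The last top view still shows the stopper there. In the last scene view the stopper was not found, probably because the arm hid it.
- **Rotor:** I gripped the nut and turned it 90° counter-clockwise. The sleeve openings then lay 30° off their first places, as a quarter turn should leave them.
- **Lid closing:** I brought it down by the handle until the stop pushed back with 46 N, then let go. The handle's place in the last picture matches the closed lid, but that picture could not show an opening as small as 0.05 rad.

**Less certain:**
- The last joint reached -2.854 rad at the end of the rotor turn, against a stated limit of -2.85, so it may count as past its range.
- The 46 N when closing went through the fingers on the bar. I don't think it counts towards the 40 N limit on the arm or gripper body, but it is above that number.
- The first grip on the bottle was off centre and shifted it on the lid; I opened and gripped it again.
- I did not check the bystanders one by one after the start. No unexpected contact force showed near them.

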